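# Load two polishing spindles with colour-matched specimens

### The arm

A 7-joint arm with a two-finger parallel gripper is mounted at the origin on a cart in front of the work surface, level with it; the furniture and walls round the work are solid. World frame = base frame: x ahead of the robot, y to its left, z up, the work surface at z = 0. Lengths are in m, angles in rad, forces in N, time in s.
With the tool pointing down it reaches from about 0.4 to 0.85 m from the base axis. Payload 10.4 kg.
Tool frame: the origin (TCP) lies midway between the tips of the shut fingers; the grasp point (between the pads) lies 19 mm behind it; z points along the fingers, y is the line along which they close (so a half turn about z gives the same grasp; the last joint's range is limited). The gripper opens to 87 mm and grips with 3 to 60 N. Pads are 19 mm wide; open, the fingers measure 117 mm over their backs; the gripper's body (75 mm by 190 mm) begins 51 mm behind the grasp point.
Start: joints at [-1.334, 0.332, -0.065, 1.46, 0.022, 1.35, -0.088], TCP at [0.161, 0.604, 0.223] pointing down, gripper open.
Joint ranges: [-2.6, 2.6], [-0.5, 2.12], [-1.47, 1.34], [0.16, 2.42], [-1.27, 4.41], [0.06, 2.06], [-2.6, 2.6]. Speed limits (rad/s): [2.22, 2.22, 2.79, 2.79, 3.14, 3.14, 3.14].

### API

Orientations are given as a unit quaternion [x, y, z, w].
In Python, from bench import r gives the robot as it stands.
- The arm moves only by the tool arm_command, never from a script. Its argument "moves" is one flat list of numbers, 4 for each row, row after row: the shift along the tool's x, y, z in cm, then the turn about the tool's z in degrees. A call has 1 to 12 rows; each row shifts and turns the commanded pose from where the row before left it, along the tool's axes as they then stand; what a row does not reach is not made up. A row lasts 1/12 s, in which the tool goes at most 41.7 mm and 7.16 degrees, less where a joint would pass 70% of its speed; a pose out of reach is approached as far as the arm can. A call with a gripper value outside its range is refused whole. "fingers" is the opening in per cent of the stroke, from 0 (shut) to 100 (fully open), set as the call begins (left out, the last holds). The fingers move at their own pace and stop on an object; "squeeze" is the grip in N (left out, the last holds). Time passes only in rows, so rows that do not move let the fingers close. It gives the time, the measured TCP pose, the force, the opening and the grip force at its end, in the units of the state.
- r.read_state(): the state, without advancing time (a new reading comes with each control period).
- r.camera(name): name is "side" or "top"; returns the picture (400x640x3 uint8, red, green, blue); there is no depth.
- r.camera_info(name): a dict with "fx", "fy", "cx", "cy" (pixels), "k1" (the pictures are not rectified: a ray, as slopes to the right and down, at radius r is drawn at 1 + k1 r^2 times it, then the intrinsics apply), "origin" and "attitude" of the camera in the world. Camera axes: x right, y up, looking along -z (the intrinsics and any distortion apply to the point x, -y, -z); pixel columns grow to the right and rows downward; lengths in m; the calibration is good to about 2 mm. A picture is of the moment at which its call begins. camera_info takes no time and is no camera call.
- r.close_job(): hands the job in; it is judged then, once.
The state is a dict: "time": time; "joint_positions": joint angles; "joint_vel": joint speeds; "joint_torque": joint torques, N m; "ee_pos": TCP position; "eef_rot": TCP orientation; "ft_force": force on the tool from outside, world axes, zero at the start; "torque": the same for the moment, N m; "width": finger opening in m; "grip_force": force on a finger pad.
Only numpy, scipy, OpenCV 4.12 (cv2) and the standard library are available. Lean on these libraries where they do the work, as an engineer would, in place of code of your own. Each camera call takes 0.05 s, during which the arm holds its last target. There are 200 camera calls.

### The job

Load the two swab-polishing spindles: set the specimen with the red mount, in its steel carrier, into the cup with the red collar and the green one into the cup with the green collar. Each carrier must sit fully home and level on its spindle, with its driving lugs down on both sides of the key in the cup's floor rather than standing on it. Let go of them, and leave the three bare mounts on the tray where they are.

Things in the scene. Friction and masses are not known exactly. Their poses are not given: they have to be found in the camera images.
- carrier_red_center (a point): Centre, half-way up, of the red specimen: a red resin mount, 30 mm in diameter, clamped in a round steel carrier, 40 mm in diameter. Loose, 0.15 kg, 34 mm tall in all, upright on the tray at any yaw; z is up, the underside is 17 mm below this point. Steel from 11 mm below to 3 mm above this point; bare resin, the place to pinch, from 3 to 17 mm above it.
- carrier_green_center (a point): Centre, half-way up, of the green specimen: a green resin mount, 30 mm in diameter, clamped in a round steel carrier, 40 mm in diameter. Loose, 0.15 kg, 34 mm tall in all, upright on the tray at any yaw; z is up, the underside is 17 mm below this point. Steel from 11 mm below to 3 mm above this point; bare resin, the place to pinch, from 3 to 17 mm above it.
- spinner_red_mouth (a point): Centre of the mouth of the polishing spindle's cup with the red collar, level with the cup's rim, 44 mm above the worktop; z is up. Fixed white drive unit, 136 x 116 x 26 mm; on it the aluminium cup, 68 mm in diameter, with a round bore of 41.6 mm, 16 mm deep. With the carrier home, its centre is 1 mm above this point and the steel stands 4 mm proud of the rim.
- spinner_green_mouth (a point): Centre of the mouth of the polishing spindle's cup with the green collar, level with the cup's rim, 44 mm above the worktop; z is up. Fixed white drive unit, 136 x 116 x 26 mm; on it the aluminium cup, 68 mm in diameter, with a round bore of 41.6 mm, 16 mm deep. With the carrier home, its centre is 1 mm above this point and the steel stands 4 mm proud of the rim.
- spinner_red_floor (a point): Centre of that cup's floor, the spindle plate. A brass key, 30 x 5.4 mm and 5 mm high, stands across it at an angle that is not given. A gearbox holds the spindle (slips above 0.25 N m). Lugs resting on the key leave the carrier 5 mm too high; pressed lightly and turned, at most half a turn either way, it drops where the key meets the slot (about 4 degrees of play either way).
- spinner_green_floor (a point): Centre of that cup's floor, the spindle plate. A brass key, 30 x 5.4 mm and 5 mm high, stands across it at an angle that is not given. A gearbox holds the spindle (slips above 0.25 N m). Lugs resting on the key leave the carrier 5 mm too high; pressed lightly and turned, at most half a turn either way, it drops where the key meets the slot (about 4 degrees of play either way).
- carrier_red: The same red specimen; origin at the middle of its underside. Beneath its steel body, whose lower rim is chamfered 1.5 mm, stand two driving lugs, each 32 x 8 mm with round ends and 6 mm high, long side along this body's x, their middles at y = 7.5 and -7.5 mm. Between them a slot 7 mm wide runs along x; two dark marks on the steel rim show its ends.
- carrier_green: The same green specimen; origin at the middle of its underside. Beneath its steel body, whose lower rim is chamfered 1.5 mm, stand two driving lugs, each 32 x 8 mm with round ends and 6 mm high, long side along this body's x, their middles at y = 7.5 and -7.5 mm. Between them a slot 7 mm wide runs along x; two dark marks on the steel rim show its ends.
- specimen_tray: Fixed aluminium tray, 145 x 210 x 16 mm, floor 2 mm thick, rim 16 mm high; origin under its centre, long side along its y.
- mount_blue_center (a point): Centre of the loose bare blue resin mount on the tray, 30 mm in diameter, 14 to 18 mm tall, without a carrier; it stays where it is.
- mount_black_center (a point): Centre of the loose bare black resin mount on the tray, 30 mm in diameter, 14 to 18 mm tall, without a carrier; it stays where it is.
- mount_tan_center (a point): Centre of the loose bare tan resin mount on the tray, 30 mm in diameter, 14 to 18 mm tall, without a carrier; it stays where it is.
Not all that is in view belongs to the job. Leave any orange look-alike of the part that bears spinner_red_mouth alone.

How it is judged:
At the end, for the whole second after the job is handed in: Both carriers stand at rest in the cups of their own colour: centre within 3 mm of the cup's axis, tilted less than 0.06 rad, and seated to within 2 mm of the spindle plate (standing on the key is 5 mm too high) (z of carrier_red_center in the frame of spinner_red_mouth between -0.002 and 0.003 m and horizontal distance between carrier_red_center and spinner_red_mouth below 0.003 m and angle between each of carrier_red_center, carrier_green_center's own z axis and vertical below 0.06 rad and linear speed of each of carrier_red, carrier_green below 0.02 m/s and z of carrier_green_center in the frame of spinner_green_mouth between -0.002 and 0.003 m and horizontal distance between carrier_green_center and spinner_green_mouth below 0.003 m); the robot touches nothing.
It fails at once if a bare mount on the tray is moved by more than 20 mm (distance of any of mount_blue_center, mount_black_center, mount_tan_center from where it was at the start of the episode above 0.02 m).
It also fails if it takes over 70 s, if anything falls off the work surface, if the arm or the gripper's body presses on something with over 40 N, if the wrist force passes 120 N, or if a joint passes its speed limit or range.

## Working session

There is one attempt and no reset: what is moved stays moved. The work goes in short steps, Python scripts to look and compute and a tool call to move; the robot and the scene stay as the last step left them, time stands still between calls to the robot, and variables do not carry over. Pictures are saved under pics/ and viewed, at most 10 in all, crops included, and the job is handed in when it is done.

Besides the shell and the picture viewer there is one more tool, called after "Request:" as name(argument=value, ...), one argument or row to a line, values as JSON. arm_command: Moves the arm, as the interface text tells. Its arguments: {"type":"object","properties":{"moves":{"type":"array"},"fingers":{"type":"number"},"squeeze":{"type":"number"}},"required":["moves"]}

```bash
ls; mkdir -p pics; cat > h.py <<'E'
import numpy as np, cv2
from scipy.spatial.transform import Rotation as R
from bench import r
def rot(i):
    a=np.array(i["attitude"]); return a if a.shape==(3,3) else R.from_quat(a).as_matrix()
def snap(n,f):
    im=r.camera(n)[:,:,::-1].copy(); cv2.imwrite(f,im); return im
def ray(n,u,v):
    i=r.camera_info(n); d=np.array([(u-i["cx"])/i["fx"],(v-i["cy"])/i["fy"]]); s=d.copy()
    for _ in range(20): s=d/(1+i["k1"]*(s@s))
    w=rot(i)@np.array([s[0],-s[1],-1]); return np.array(i["origin"]),w
def atz(n,u,v,z):
    o,w=ray(n,u,v); return o+w*(z-o[2])/w[2]
def pix(n,p):
    i=r.camera_info(n); c=rot(i).T@(np.array(p)-i["origin"]); s=np.array([c[0],-c[1]])/-c[2]
    s=s*(1+i["k1"]*(s@s)); return s[0]*i["fx"]+i["cx"],s[1]*i["fy"]+i["cy"]
E
python3 - <<'E'
from h import *
for n in("top","side"):
    snap(n,f"pics/{n}0.png"); print(r.camera_info(n))
print(r.read_state())
E
```

```text
pics
{'fx': 487.7451768777392, 'fy': 487.7451768777392, 'cx': 326.78332005623105, 'cy': 197.39946486937052, 'k1': 0.0018530262805319174, 'origin': array([0.38330741, 0.10728338, 1.26487306]), 'attitude': array([ 0.02325903, -0.02222528, -0.69788783,  0.7154842 ])}
{'fx': 381.51811285819537, 'fy': 381.51811285819537, 'cx': 318.17857705097873, 'cy': 197.15470634800644, 'k1': -0.06336135653819441, 'origin': array([ 0.26844369, -0.74310691,  0.56442404]), 'attitude': array([ 0.48986607, -0.05638853, -0.0991981 ,  0.86429816])}
{'time': 0.1, 'joint_positions': array([-1.33360491,  0.33279877, -0.06470879,  1.46082373,  0.02162223,
        1.34987483, -0.08849488]), 'joint_vel': array([ 0.00105562, -0.00104387, -0.00047011, -0.00320337, -0.00058082,
       -0.00131087,  0.00054144]), 'joint_torque': array([ 3.31247165e-04, -6.24541211e+01,  2.38679163e-02, -3.90721929e+01,
       -6.14450150e-02,  3.63730802e-02,  3.45541298e-05]), 'ee_pos': array([0.16047057, 0.60371447, 0.22185575]), 'eef_rot': array([ 1.29512451e-01,  9.91577612e-01, -6.02702124e-04, -4.27718960e-05]), 'ft_force': array([-0.45959821,  0.50834495,  0.08163   ]), 'torque': array([-0.04361577, -0.03126116,  0.01937581]), 'grip_force': 0.0, 'width': 0.08681992266094028}
```

View pics/top0.png

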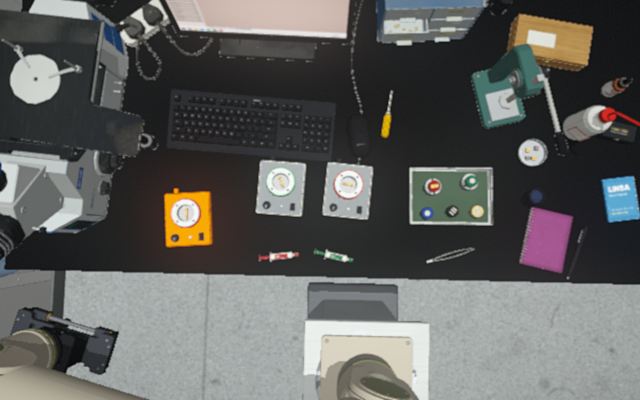

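View pics/side0.png

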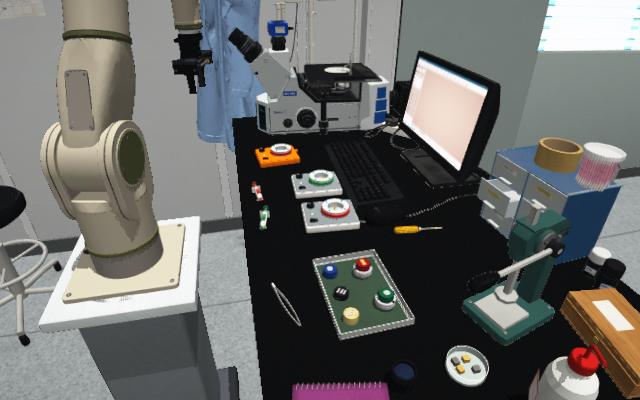

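Seen in the top view: tray with red carrier (432,186), green carrier (470,182), and bare blue/black/tan mounts (427,213)/(453,212)/(477,212). Green cup is at (281,180), red cup at (348,182), and the orange look-alike at (187,213). Possible confusions: orange unit (187,213), syringes with red/green (278,256)/(333,256), and the bare mounts. I choose the steel-carried specimens on the tray and the cups with red/green collars on the white units.

```bash
python3 - <<'E'
from h import *
im=cv2.imread("pics/top0.png"); si=cv2.imread("pics/side0.png")
def c(m,x,y,w,h,s): return cv2.resize(m[y:y+h,x:x+w],None,fx=s,fy=s,interpolation=cv2.INTER_CUBIC)
# 40x30 px crops at x10 -> 400x300 each
o=np.vstack([np.hstack([c(im,260,165,40,30,10),c(im,328,168,40,30,10)]),np.hstack([c(im,412,171,40,30,10),c(im,450,167,40,30,10)])])
cv2.imwrite("pics/c1.png",o)
E
```

```text
(no output)
```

View pics/c1.png

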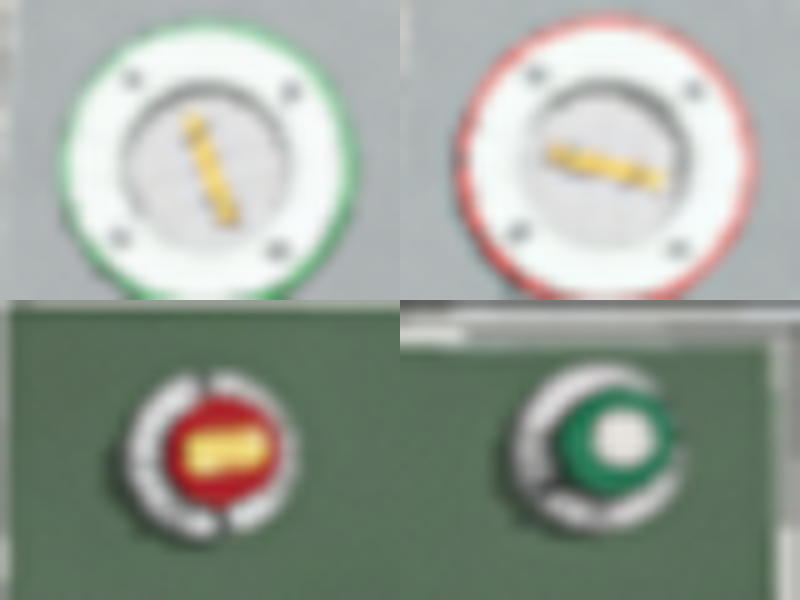

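```bash
python3 - <<'E'
from h import *
def P(ox,oy,x,y,z): return atz("top",ox+(x+.5)/10-.5,oy+(y+.5)/10-.5,z)
G=P(260,165,207.5,163,.044);Rm=P(328,168,207,160,.044)
def ang(a,b): d=(b-a)[:2]; return np.degrees(np.arctan2(d[1],d[0]))%180
print("gcup",G,"key",ang(P(260,165,194,122,.033),P(260,165,230,218,.033)),P(260,165,212,170,.033))
print("rcup",Rm,"key",ang(P(328,168,152,156,.033),P(328,168,260,182,.033)),P(328,168,206,169,.033))
print("rcar",P(412,171,211,153,.022),P(412,171,225,150,.036),ang(P(412,171,205,80,.022),P(412,171,222,222,.022)))
c=P(450,167,198,146,.022)
print("gcar",c,P(450,167,218,142,.036),ang(P(450,167,148,185,.022),c))
s=np.array(r.read_state()["eef_rot"]); print(R.from_quat(s).as_matrix())
si=cv2.imread("pics/side0.png")
for n,p in(("rc",[*P(412,171,218,152,0)[:2],.022]),("gc",[*c[:2],.022]),("rcup",Rm),("gcup",G)): print(n,pix("side",p))
o=np.hstack([cv2.resize(si[y:y+30,x:x+40],None,fx=10,fy=10,interpolation=cv2.INTER_CUBIC) for x,y in((343,253),(365,283))])
cv2.imwrite("pics/c2.png",o)
E
```

```text
gcup [0.50070355 0.22790688 0.044     ] key 22.209716271080538 [0.5000075  0.22779734 0.033     ]
rcup [0.49813736 0.05699417 0.044     ] key 77.8296972384578 [0.49687568 0.05674389 0.033     ]
rcar [ 0.49966487 -0.15975852  0.022     ] [ 0.49920326 -0.16027923  0.036     ] 7.437675454600736
gcar [ 0.51406243 -0.25344552  0.022     ] [ 0.51373124 -0.25443052  0.036     ] 129.1045052058434
[[-9.66453046e-01  2.56843242e-01 -2.40938168e-04]
 [ 2.56843345e-01  9.66452324e-01 -1.18417288e-03]
 [-7.12915496e-05 -1.20633085e-03 -9.99999270e-01]]
rc (np.float64(363.74681247648704), np.float64(267.74584534115667))
gc (np.float64(384.17783416620625), np.float64(296.01874241619214))
rcup (np.float64(334.58123717085033), np.float64(204.7224958966596))
gcup (np.float64(320.18628383690884), np.float64(174.63185337941138))
```

View pics/c2.png

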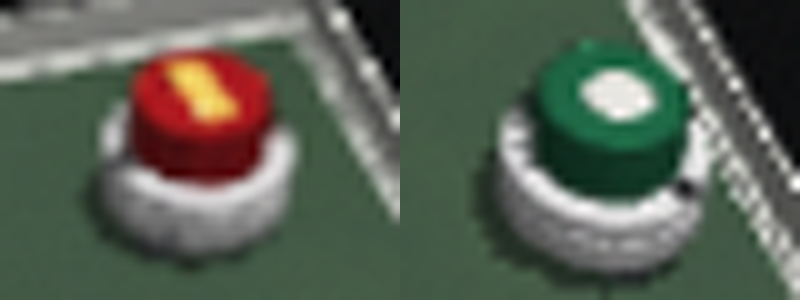

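Request:
arm_command(
  moves=[-2.4,-2.4,0,0,-2.4,-2.4,0,0,-2.4,-2.4,0,0,-2.4,-2.4,0,0,-2.4,-2.4,0,0,-2.4,-2.4,0,0,-2.4,-2.4,0,0,-2.4,-2.4,0,0,-2.4,-2.4,0,0,-2.4,-2.4,0,0,-2.4,-2.4,0,0,-2.4,-2.4,0,0],
  fingers=65,
  squeeze=25,
)

```text
time: 1.1
ee_pos: [0.3653, 0.25, 0.2224]
eef_rot: [0.13, 0.992, 0.0, -0.0]
ft_force: [-0.1, -0.9, 0.5]
width: 0.0566
grip_force: 0.0
```

```bash
cat >> h.py <<'E'
def go(t,z=None,phi=None):
    "tool-axis shift cm to world xy t, and turn to get tool y at world angle phi"
    s=r.read_state(); M=R.from_quat(s["eef_rot"]).as_matrix(); p=s["ee_pos"]
    d=np.array([t[0],t[1],p[2] if z is None else z])-p
    a=np.degrees(np.arctan2(M[1,1],M[0,1]))
    print("t",round(s["time"],2),"p",p.round(4),"phi",a.round(2),"F",np.round(s["ft_force"],1),"w",round(s["width"],4),"shift_cm",(M.T@d*100).round(2),"turn",None if phi is None else round(-((phi-a+180)%360-180),2))
E
python3 - <<'E'
from h import *
go((.4995,-.16),phi=-15)
f=lambda x,y:atz("side",365+x/10-.45,283+y/10-.45,.022)
a,b=f(285,188),f(122,115); print(a,b,np.degrees(np.arctan2(*(a-b)[1::-1])))
E
```

```text
t 1.1 p [0.3653 0.25   0.2224] phi 75.12 F [-0.1 -0.9  0.5] w 0.0566 shift_cm [-2.350e+01 -3.618e+01 -1.000e-02] turn 90.12
[ 0.52546073 -0.27055098  0.022     ] [ 0.50186723 -0.24510429  0.022     ] -47.164137108616295
```

Request:
arm_command(
  moves=[-1.96,-3.02,0,0,-1.96,-3.02,0,0,-1.96,-3.02,0,0,-1.96,-3.02,0,0,-1.96,-3.02,0,0,-1.96,-3.02,0,0,-1.96,-3.02,0,0,-1.96,-3.02,0,0,-1.96,-3.02,0,0,-1.96,-3.02,0,0,-1.96,-3.02,0,0,-1.96,-3.02,0,0],
)

```text
time: 2.1
ee_pos: [0.4993, -0.1606, 0.2226]
eef_rot: [0.129, 0.992, 0.0, 0.0]
ft_force: [0.5, 0.8, -0.1]
width: 0.0566
grip_force: 0.0
```

Request:
arm_command(
  moves=[0,0,1,7,0,0,1,7,0,0,1,7,0,0,1,7,0,0,1,7,0,0,1,7,0,0,1,7,0,0,1,7,0,0,1,7,0,0,1,7,0,0,1,7,0,0,1,7],
)

```text
time: 3.1
ee_pos: [0.4989, -0.1588, 0.1018]
eef_rot: [0.762, 0.648, -0.0, -0.0]
ft_force: [-0.2, 0.8, 0.2]
width: 0.0571
grip_force: 0.0
```

```bash
python3 - <<'E'
from h import *
go((.4995,-.16),.0245,-15)
a=snap("top","pics/t1.png");b=snap("side","pics/s1.png")
c=lambda m,x,y:cv2.resize(m[y:y+100,x:x+80],None,fx=5,fy=5,interpolation=cv2.INTER_CUBIC)
cv2.imwrite("pics/c3.png",np.hstack([c(a,400,130),c(b,325,190)]))
E
```

```text
t 3.1 p [ 0.4989 -0.1588  0.1018] phi -9.23 F [-0.2  0.8  0.2] w 0.0571 shift_cm [-0.11  0.08  7.73] turn 5.77
```

View pics/c3.png

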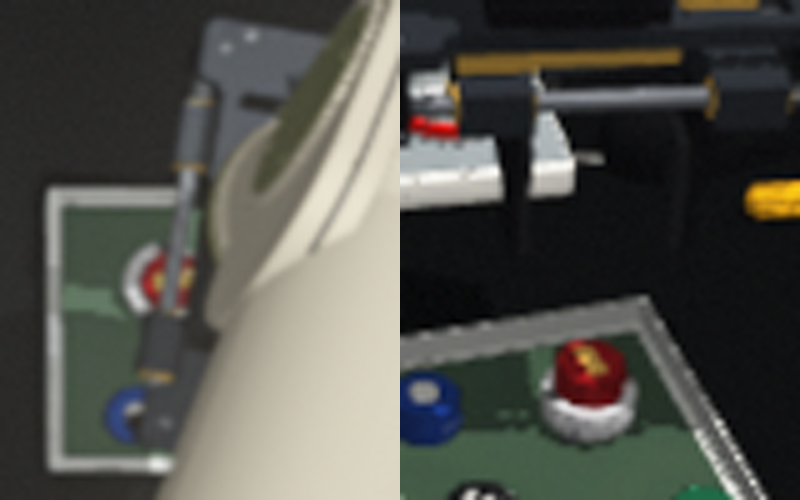

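The top crop shows the gripper over the red carrier; the side crop shows fingertips at about (350,240) and (379,240), straddling the carrier at (364,268).

Request:
arm_command(
  moves=[-0.11,0.08,1.2,0,0,0,1.2,0,0,0,1.2,0,0,0,1.2,0,0,0,1.2,0,0,0,1.0,0,0,0,0.7,0,0,0,0,0],
)

```text
time: 3.87
ee_pos: [0.4988, -0.16, 0.0239]
eef_rot: [0.76, 0.65, -0.001, -0.001]
ft_force: [-0.3, 0.6, -0.4]
width: 0.0566
grip_force: 0.0
```

Request:
arm_command(
  moves=[0,0,0,0,0,0,0,0,0,0,0,0,0,0,0,0,0,0,0,0,0,0,0,0],
  fingers=10,
)

```text
time: 4.37
ee_pos: [0.4999, -0.1601, 0.0258]
eef_rot: [0.76, 0.65, 0.0, 0.0]
ft_force: [-0.4, -0.2, 2.2]
width: 0.0288
grip_force: 25.0
```

Request:
arm_command(
  moves=[0,0,-0.5,0,0,0,-0.8,0,0,0,-1,0,0,0,-1,0,0,0,-1,0,0,0,-1,0,0,0,-1,0,0,0,-1,0,0,0,0,0],
)

```text
time: 5.12
ee_pos: [0.5008, -0.1604, 0.1006]
eef_rot: [0.76, 0.65, 0.001, 0.001]
ft_force: [0.5, 0.4, -0.5]
width: 0.0292
grip_force: 25.0
```

```bash
python3 - <<'E'
from h import *
go((.4981,.0570),.12,61.2)
E
```

```text
t 5.12 p [ 0.5008 -0.1604  0.1006] phi -8.89 F [ 0.5  0.4 -0.5] w 0.0292 shift_cm [21.44 -3.62 -1.93] turn -70.09
```

Request:
arm_command(
  moves=[1.95,-0.33,-0.2,0,1.95,-0.33,0,0,1.95,-0.33,0,0,1.95,-0.33,0,0,1.95,-0.33,0,0,1.95,-0.33,0,0,1.95,-0.33,0,0,1.95,-0.33,0,0,1.95,-0.33,0,0,1.95,-0.33,0,0,1.95,-0.33,0,0,0,0,0,0],
)

```text
time: 6.12
ee_pos: [0.4967, 0.0618, 0.1002]
eef_rot: [0.758, 0.652, 0.0, -0.001]
ft_force: [-0.2, 0.9, -1.7]
width: 0.0289
grip_force: 25.0
```

Request:
arm_command(
  moves=[0,0,0,-7,0,0,0,-7,0,0,0,-7,0,0,0,-7,0,0,0,-7,0,0,0,-7,0,0,0,-7,0,0,0,-7,0,0,0,-7,0,0,0,-7,0,0,0,0,0,0,0,0],
)

```text
time: 7.12
ee_pos: [0.4969, 0.057, 0.1004]
eef_rot: [0.252, 0.968, -0.0, -0.0]
ft_force: [0.2, -0.8, -1.9]
width: 0.0288
grip_force: 25.0
```

```bash
python3 - <<'E'
from h import *
go((.4981,.0570),.065,61.2)
a=snap("top","pics/t2.png");b=snap("side","pics/s2.png")
c=lambda m,x,y:cv2.resize(m[y:y+60,x:x+48],None,fx=8.3333,fy=8.3333,interpolation=cv2.INTER_CUBIC)
cv2.imwrite("pics/c4.png",np.hstack([c(a,325,150),c(b,310,155)]))
E
```

```text
t 7.12 p [0.4969 0.057  0.1004] phi 60.86 F [ 0.2 -0.8 -1.9] w 0.0288 shift_cm [-0.11  0.06  3.54] turn -0.34
```

View pics/c4.png

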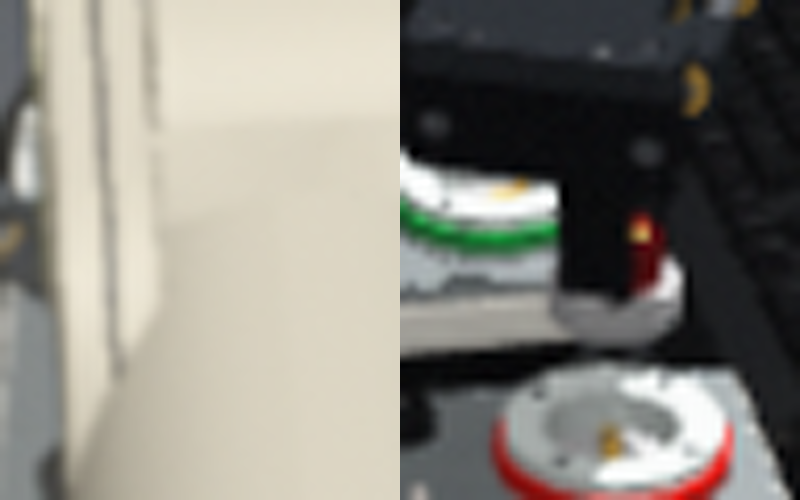

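```bash
python3 - <<'E'
from h import *
p=r.read_state()["ee_pos"]
for z in(.083,.090,.097): print(z,pix("side",[p[0],p[1],z]))
q=np.array([p[0],p[1],.09])
print("per mm x",np.subtract(pix("side",q+[.001,0,0]),pix("side",q)),"y",np.subtract(pix("side",q+[0,.001,0]),pix("side",q)))
print(p)
E
```

```text
0.083 (np.float64(334.44492220893585), np.float64(191.60825818643758))
0.09 (np.float64(334.50659853441715), np.float64(189.19336662538788))
0.097 (np.float64(334.56865399878507), np.float64(186.7603842420514))
per mm x [ 0.38476037 -0.04465742] y [-0.1045434  -0.19235262]
[0.49693154 0.05719239 0.10044935]
```

```bash
python3 - <<'E'
from h import *
b=cv2.imread("pics/s2.png").astype(int).sum(2)//3
for y in(188,190,191,192,193,194): print(y,list(b[y,322:350]))
print("cup");c=cv2.imread("pics/s2.png").astype(int); 
for y in(204,206,208,210): print(y,list(b[y,318:354]))
E
```

```text
188 [np.int64(154), np.int64(154), np.int64(157), np.int64(156), np.int64(155), np.int64(146), np.int64(100), np.int64(25), np.int64(14), np.int64(13), np.int64(13), np.int64(11), np.int64(12), np.int64(11), np.int64(14), np.int64(19), np.int64(29), np.int64(36), np.int64(58), np.int64(163), np.int64(230), np.int64(189), np.int64(25), np.int64(31), np.int64(31), np.int64(32), np.int64(31), np.int64(31)]
190 [np.int64(135), np.int64(142), np.int64(143), np.int64(150), np.int64(148), np.int64(134), np.int64(102), np.int64(83), np.int64(73), np.int64(78), np.int64(74), np.int64(69), np.int64(50), np.int64(33), np.int64(13), np.int64(35), np.int64(84), np.int64(123), np.int64(166), np.int64(209), np.int64(193), np.int64(133), np.int64(19), np.int64(25), np.int64(30), np.int64(31), np.int64(31), np.int64(31)]
191 [np.int64(176), np.int64(174), np.int64(172), np.int64(168), np.int64(166), np.int64(147), np.int64(103), np.int64(106), np.int64(113), np.int64(122), np.int64(127), np.int64(120), np.int64(95), np.int64(67), np.int64(57), np.int64(81), np.int64(112), np.int64(124), np.int64(123)
[... 2846 characters left out ...]
int64(232), np.int64(213), np.int64(229), np.int64(246), np.int64(238), np.int64(187), np.int64(152), np.int64(182), np.int64(182), np.int64(180), np.int64(152)]
210 [np.int64(93), np.int64(95), np.int64(88), np.int64(68), np.int64(65), np.int64(93), np.int64(117), np.int64(137), np.int64(152), np.int64(154), np.int64(130), np.int64(106), np.int64(146), np.int64(169), np.int64(164), np.int64(157), np.int64(172), np.int64(213), np.int64(227), np.int64(236), np.int64(240), np.int64(248), np.int64(250), np.int64(250), np.int64(250), np.int64(249), np.int64(243), np.int64(233), np.int64(193), np.int64(146), np.int64(101), np.int64(135), np.int64(179), np.int64(179), np.int64(179), np.int64(187)]
```

Side crop: the held red carrier (335.4,191) is centred over the red cup bore (335.0,205) within about 0.5 px. I lower it.

Request:
arm_command(
  moves=[0,0,0.7,0,0,0,0.8,0,0,0,0.8,0,0,0,0.8,0,0,0,0.5,0,0,0,0.2,0,0,0,0.2,0,0,0,0.2,0,0,0,0.1,0,0,0,0,0,0,0,0,0],
)

```text
time: 8.13
ee_pos: [0.4971, 0.0574, 0.0577]
eef_rot: [0.249, 0.968, 0.0, 0.0]
ft_force: [-0.6, -0.8, -2.0]
width: 0.0288
grip_force: 25.0
```

Request:
arm_command(
  moves=[0,0,0.15,0,0,0,0.15,0,0,0,0.1,0,0,0,0.1,0,0,0,0.1,0,0,0,0,0,0,0,0,0],
)

```text
time: 8.72
ee_pos: [0.4972, 0.0574, 0.0519]
eef_rot: [0.249, 0.968, 0.0, 0.0]
ft_force: [-1.6, -1.2, 4.7]
width: 0.0292
grip_force: 25.0
```

Request:
arm_command(
  moves=[0,0,0.1,3,0,0,0,0,0,0,0,-3,0,0,0,-3,0,0,0,0,0,0,0,3,0,0,0,0],
)

```text
time: 9.3
ee_pos: [0.4981, 0.0576, 0.0517]
eef_rot: [0.251, 0.968, 0.001, 0.001]
ft_force: [-2.1, -0.6, 13.4]
width: 0.0286
grip_force: 25.0
```

```bash
python3 - <<'E'
from h import *
go((.4981,.0570),.0508)
print(r.read_state()["torque"])
E
```

```text
t 9.3 p [0.4981 0.0576 0.0517] phi 60.95 F [-2.1 -0.6 13.4] w 0.0286 shift_cm [-0.03 -0.06  0.09] turn None
[-0.17151238  0.62500121  0.02855129]
```

Request:
arm_command(
  moves=[0,0,-0.1,0,0,0,0,0,0,0,0,0,0,0,0,0,0,0,0,0],
  fingers=60,
)

```text
time: 9.72
ee_pos: [0.4969, 0.0574, 0.0514]
eef_rot: [0.249, 0.968, -0.0, -0.0]
ft_force: [-0.3, -0.1, 0.5]
width: 0.0496
grip_force: 0.0
```

Request:
arm_command(
  moves=[0,0,-0.5,0,0,0,-1,0,0,0,-1.5,0,0,0,-1.5,0,0,0,-1.5,0,0,0,-1.5,0,0,0,0,0],
)

```text
time: 10.3
ee_pos: [0.4987, 0.0575, 0.1299]
eef_rot: [0.25, 0.968, 0.001, 0.002]
ft_force: [1.4, -0.2, 1.0]
width: 0.0523
grip_force: 0.0
```

```bash
python3 - <<'E'
from h import *
go((.5138,-.254),.03,-15)
b=snap("side","pics/s3.png")
cv2.imwrite("pics/c5.png",cv2.resize(b[175:225,305:370],None,fx=10,fy=10,interpolation=cv2.INTER_CUBIC))
for z in(.044,.048,.053,.062,.067): print(z,pix("side",[.4981,.057,z]))
E
```

```text
t 10.3 p [0.4987 0.0575 0.1299] phi 61.09 F [ 1.4 -0.2  1. ] w 0.0523 shift_cm [-16.36 -26.58   9.94] turn 76.09
0.044 (np.float64(334.566612477807), np.float64(204.72307019479817))
0.048 (np.float64(334.60159221974624), np.float64(203.40118769416483))
0.053 (np.float64(334.64548923070583), np.float64(201.74096944080796))
0.062 (np.float64(334.7249890775545), np.float64(198.73038030229094))
0.067 (np.float64(334.76942680779257), np.float64(197.04539679584985))
```

View pics/c5.png

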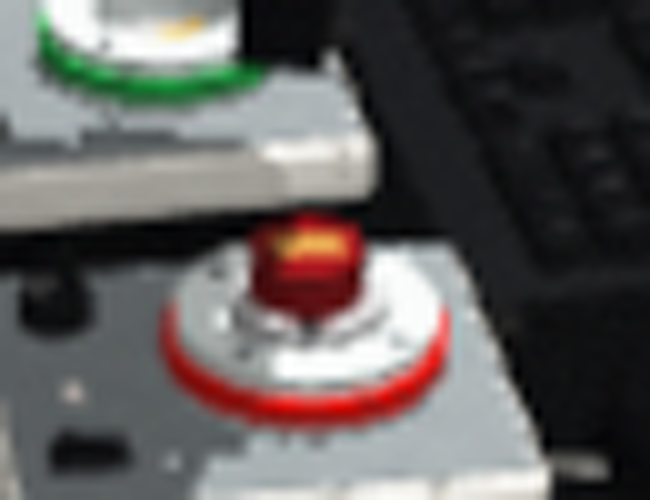

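Crop: red resin top at side px (335.6,198.8), which matches the seated height (198.7, versus 197.0 if on the key) and is level. Red is home; now green.

Request:
arm_command(
  moves=[-1.36,-2.22,0,0,-1.36,-2.22,0,0,-1.36,-2.22,0,0,-1.36,-2.22,0,0,-1.36,-2.22,0,0,-1.36,-2.22,0,0,-1.36,-2.22,0,0,-1.36,-2.22,0,0,-1.36,-2.22,0,0,-1.36,-2.22,0,0,-1.36,-2.22,0,0,-1.36,-2.22,0,0],
  fingers=65,
)

```text
time: 11.35
ee_pos: [0.5108, -0.2558, 0.126]
eef_rot: [0.249, 0.968, 0.0, -0.0]
ft_force: [1.2, 0.3, -0.0]
width: 0.0566
grip_force: 0.0
```

Request:
arm_command(
  moves=[0,0,0.5,7,0,0,0.5,7,0,0,0.5,7,0,0,0.5,7,0,0,0.5,7,0,0,0.5,7,0,0,0.5,7,0,0,0.5,7,0,0,0.5,7,0,0,0.5,7,0,0,0,0,0,0,0,0],
)

```text
time: 12.35
ee_pos: [0.5108, -0.2546, 0.076]
eef_rot: [0.759, 0.652, -0.001, -0.0]
ft_force: [0.3, -0.8, 0.6]
width: 0.0565
grip_force: 0.0
```

```bash
python3 - <<'E'
from h import *
go((.5138,-.254),.0248,-10)
E
```

```text
t 12.35 p [ 0.5108 -0.2546  0.076 ] phi -8.67 F [ 0.3 -0.8  0.6] w 0.0565 shift_cm [0.11 0.3  5.12] turn 1.33
```

Request:
arm_command(
  moves=[0.11,0.3,0.6,0,0,0,0.9,0,0,0,1.0,0,0,0,1.0,0,0,0,0.9,0,0,0,0.6,0,0,0,0.1,0,0,0,0,0,0,0,0,0],
)

```text
time: 13.1
ee_pos: [0.5144, -0.2543, 0.0257]
eef_rot: [0.76, 0.65, 0.0, 0.0]
ft_force: [0.1, 0.5, -0.4]
width: 0.0566
grip_force: 0.0
```

Request:
arm_command(
  moves=[0,0,0,0,0,0,0,0,0,0,0,0,0,0,0,0,0,0,0,0,0,0,0,0],
  fingers=10,
)

```text
time: 13.6
ee_pos: [0.5145, -0.254, 0.0257]
eef_rot: [0.76, 0.65, 0.0, 0.0]
ft_force: [0.9, -0.7, 1.4]
width: 0.0292
grip_force: 25.0
```

Request:
arm_command(
  moves=[0,0,-0.5,0,0,0,-0.8,0,0,0,-1,0,0,0,-1,0,0,0,-1,0,0,0,-1.2,0,0,0,-1.5,0,0,0,-1.5,0,0,0,-1,0,0,0,0,0],
)

```text
time: 14.43
ee_pos: [0.5154, -0.2547, 0.123]
eef_rot: [0.76, 0.65, 0.001, 0.001]
ft_force: [0.2, 0.1, -2.0]
width: 0.0292
grip_force: 25.0
```

```bash
python3 - <<'E'
from h import *
go((.5005,.2279),.12,62.5)
b=snap("side","pics/s4.png")
E
```

```text
t 14.43 p [ 0.5154 -0.2547  0.123 ] phi -8.89 F [ 0.2  0.1 -2. ] w 0.0292 shift_cm [47.45 -8.93  0.26] turn -71.39
```

Request:
arm_command(
  moves=[2.4,-0.45,0,0,2.4,-0.45,0,0,2.4,-0.45,0,0,2.4,-0.45,0,0,2.4,-0.45,0,0,2.4,-0.45,0,0,2.4,-0.45,0,0,2.4,-0.45,0,0,2.4,-0.45,0,0,2.4,-0.45,0,0,2.4,-0.45,0,0,2.4,-0.45,0,0],
)

```text
time: 15.48
ee_pos: [0.5047, 0.0402, 0.1199]
eef_rot: [0.76, 0.65, -0.0, -0.0]
ft_force: [0.7, -0.3, -1.0]
width: 0.0286
grip_force: 25.0
```

Request:
arm_command(
  moves=[2.07,-0.39,0,0,2.07,-0.39,0,0,2.07,-0.39,0,0,2.07,-0.39,0,0,2.07,-0.39,0,0,2.07,-0.39,0,0,2.07,-0.39,0,0,2.07,-0.39,0,0,2.07,-0.39,0,0,0,0,0,0],
)

```text
time: 16.32
ee_pos: [0.4984, 0.2332, 0.1195]
eef_rot: [0.758, 0.652, -0.0, -0.0]
ft_force: [-0.1, 0.8, -1.0]
width: 0.0288
grip_force: 25.0
```

Request:
arm_command(
  moves=[0,0,0,-7.1,0,0,0,-7.1,0,0,0,-7.1,0,0,0,-7.1,0,0,0,-7.1,0,0,0,-7.1,0,0,0,-7.1,0,0,0,-7.1,0,0,0,-7.1,0,0,0,-7.1,0,0,0,0,0,0,0,0],
)

```text
time: 17.32
ee_pos: [0.4993, 0.2279, 0.1201]
eef_rot: [0.243, 0.97, -0.0, -0.0]
ft_force: [-0.2, -0.2, -1.7]
width: 0.0292
grip_force: 25.0
```

```bash
python3 - <<'E'
from h import *
go((.5005,.2279),.09,62.5)
E
```

```text
t 17.32 p [0.4993 0.2279 0.1201] phi 61.88 F [-0.2 -0.2 -1.7] w 0.0292 shift_cm [-0.11  0.06  3.01] turn -0.62
```

Request:
arm_command(
  moves=[0,0.03,0.8,0,0,0,1.0,0,0,0,1.0,0,0,0,1.0,0,0,0,0.8,0,0,0,0.7,0,0,0,0.3,0,0,0,0.2,0,0,0,0.2,0,0,0,0.1,0,0,0,0.1,0,0,0,0,0],
)

```text
time: 18.32
ee_pos: [0.4998, 0.2287, 0.0587]
eef_rot: [0.241, 0.971, 0.0, 0.0]
ft_force: [0.2, 0.1, -2.2]
width: 0.0289
grip_force: 25.0
```

Request:
arm_command(
  moves=[0,0,0.15,0,0,0,0.15,0,0,0,0.1,0,0,0,0.1,0,0,0,0.1,0,0,0,0.1,0,0,0,0,0,0,0,0,0],
)

```text
time: 18.98
ee_pos: [0.4999, 0.2288, 0.0517]
eef_rot: [0.241, 0.971, 0.0, 0.0]
ft_force: [0.8, 0.4, 2.0]
width: 0.029
grip_force: 25.0
```

Reached the home height (0.0517, the same as red) with light contact; releasing.

Request:
arm_command(
  moves=[0,0,0.05,0,0,0,0,0,0,0,-0.05,0,0,0,0,0],
)

```text
time: 19.32
ee_pos: [0.4998, 0.2288, 0.0517]
eef_rot: [0.241, 0.971, 0.0, 0.0]
ft_force: [-0.8, 0.3, 2.9]
width: 0.0295
grip_force: 25.0
```

Request:
arm_command(
  moves=[0,0,0,0,0,0,0,0,0,0,0,0,0,0,0,0,0,0,0,0],
  fingers=60,
)

```text
time: 19.73
ee_pos: [0.4996, 0.2284, 0.0514]
eef_rot: [0.241, 0.971, -0.0, -0.0]
ft_force: [0.6, 0.3, -0.2]
width: 0.05
grip_force: 0.0
```

Request:
arm_command(
  moves=[0,0,-0.5,0,0,0,-1,0,0,0,-1.5,0,0,0,-1.5,0,0,0,-1.5,0,0,0,-2.0,0,0,0,-2.0,0,0,0,0,0,0,0,0,0],
)

```text
time: 20.48
ee_pos: [0.5004, 0.2289, 0.1531]
eef_rot: [0.241, 0.971, 0.001, 0.001]
ft_force: [-0.3, -0.1, 0.3]
width: 0.0522
grip_force: 0.0
```

```bash
python3 - <<'E'
from h import *
go((.4,.2))
b=snap("side","pics/s5.png")
cv2.imwrite("pics/c6.png",cv2.resize(b[150:225,285:375],None,fx=8,fy=8,interpolation=cv2.INTER_CUBIC))
for z in(.062,.067): print(z,pix("side",[.5005,.228,z]))
E
```

```text
t 20.48 p [0.5004 0.2289 0.1531] phi 62.11 F [-0.3 -0.1  0.3] w 0.0522 shift_cm [ 7.52 -7.25 -0.02] turn None
0.062 (np.float64(320.129330731785), np.float64(169.15691348446188))
0.067 (np.float64(320.13425012494645), np.float64(167.62228567751728))
```

View pics/c6.png

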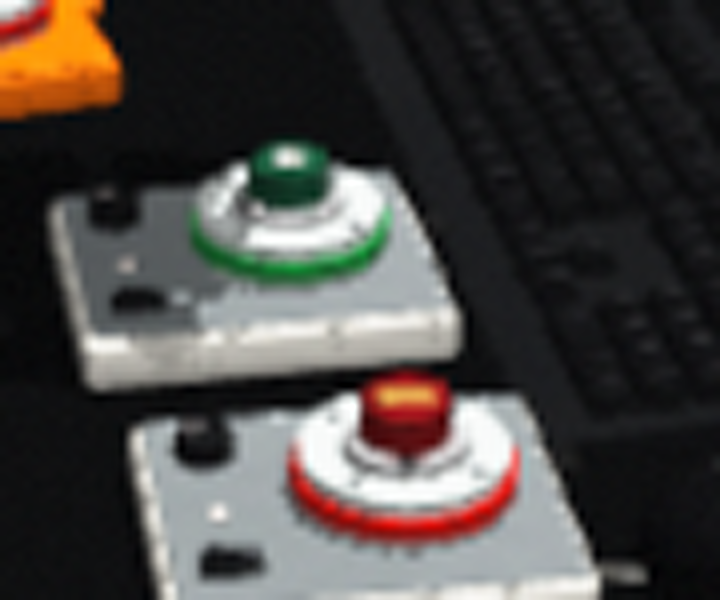

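The green resin top is at crop (290,158), i.e. side px (320.8,169.3). That matches home (169.2, versus 167.6 if on the key). Both carriers are level and the fingers are clear, so I hand in.

```bash
python3 -c "
from bench import r
print(r.close_job())"
```

```text
the job is handed in; nothing more can be done
None
```

I set both carriers home in the cups of their own colour, let go of them and handed the job in at about 20.5 s; the last side pictures show each level and at seated height, the bare mounts were not handled, and no verdict came back.

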